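# Vent the bench steriliser, try its lid, free the catch if it holds, and keep the lid open

### The arm

A 7-joint arm with a two-finger parallel gripper is mounted at the origin on the work surface. World frame = base frame: x ahead of the robot, y to its left, z up, the work surface at z = 0. Lengths are in mm, angles in degrees, forces in N, time in s.
With the tool pointing down it reaches from about 400 to 875 mm from the base axis. Payload 19.3 kg.
Tool frame: the origin (TCP) lies on the centre line of the jaws, within the pads' length; the fingertips stand 25 mm ahead of it and the grasp point (between the pads) lies 6 mm ahead of it (tcp_to_tips is the distance from the TCP to the fingertips, in mm); z points along the fingers, y is the direction in which the jaws open and shut (so a half turn about z gives the same grasp; the last joint's range is limited). The gripper opens to 85 mm and grips with 20 to 120 N. Pads are 22 mm wide; open, the fingers measure 114 mm over their backs; the gripper's body (76 mm by 85 mm) begins 54 mm behind the grasp point. The pads swing forward as they close: fully open they stand 13 mm farther back than shut.
Start: joints at [-74.439, 29.874, -2.08, 91.645, 1.215, 58.505, -6.463], TCP at [209.508, 588.831, 256.291] pointing down, gripper open.
Joint ranges: [-166.77, 166.77], [-17.47, 122.26], [-85.68, 81.53], [9.62, 139.38], [-72.42, 252.41], [9.2, 110.78], [-144.41, 144.41]. Speed limits (degrees/s): [108.29, 108.29, 136.94, 136.94, 172.46, 172.46, 172.46].

### API

Orientations are given as a 3x3 rotation matrix whose columns are the frame's x, y, z axes.
In Python, from plant import sense, capture, job_done, tcp_to_tips gives the robot as it stands.
- The arm moves only by the shell command python3 -m handwheel 'ROWS' [FORCE]. ROWS is JSON, a list of rows, each an object with "claw": the opening, from 0 (shut) to 1 (fully open); "travel": the shift along the tool's x, y, z normalised to -1 to 1, where 1 is 0.1 m, a list of three; "twist": the turn about the tool's z normalised to -1 to 1, where 1 is 90 degrees. In form: [{"claw": claw, "travel": [x, y, z], "twist": twist}, ...]. A call has exactly 8 rows; each row is the pose to reach, as a shift and turn from the pose commanded when the call began, along the tool's axes at that moment; what a row does not reach only later rows make up. A row lasts 1/12 s, in which the tool goes at most 41.7 mm and 7.16 degrees, less where a joint would pass 70% of its speed; a pose out of reach is approached as far as the arm can. A call with a number of a shift or a turn outside -1 to 1 is refused whole. A call with a gripper value outside its range is refused whole. The fingers move at their own pace and stop on an object; FORCE is the grip in N (left out, the last holds). Time passes only in rows, so rows that repeat a pose let the fingers close, or fill a call up. It gives the time, the measured TCP pose, the force and the opening at its end, in the units of the state.
- sense(): the state, without advancing time (a new reading comes with each control period).
- capture(name): name is "scene" or "top" or "wrist"; returns a dict with "image" (384x512x3 uint8, red, green, blue), "z_map" (384x512 float32, mm along the optical axis (not along the pixel's ray), 0 where there is no reading), "intrinsics" (3x3 intrinsics, pixels), "R" (3x3) and "t" (3): a world point X has camera coordinates R X + t. Camera axes: x right, y down, z forward; pixel columns grow to the right and rows downward; lengths in mm; the calibration is good to about 2 mm. A picture is of the moment at which its call begins.
- job_done(): hands the job in, once; it reports no verdict.
The state is a dict: "clock": time; "joint_positions": joint angles; "qd": joint speeds; "tau": joint torques, N m; "eef_pos": TCP position; "tool_rot": TCP orientation; "contact_force": force on the tool from outside, world axes, zero at the start; "wrist_torque": the same for the moment, N m; "finger_gap": finger opening in mm.
Only numpy, scipy, OpenCV 4.12 (cv2) and the standard library are available. Lean on these libraries where they do the work, as an engineer would, in place of code of your own. Each camera call takes 0.05 s, during which the arm holds its last target. There are 200 camera calls.

### The job

Open the bench steriliser: first press its vent plunger down to the stop, then tug the lid up by its handle, before touching the release, to find out whether the hidden catch is holding it. If it is caught, slide the release tab all the way along, away from the middle of the machine; then raise the lid to about 45 degrees or more and finish while still holding it open, because it falls shut by itself. Leave the small dish on the machine, and the bottles and jar around it, where they are.

Things in the scene. Friction and masses are not known exactly. Their poses are not given: they have to be found in the camera images.
- steriliser: White bench steriliser, fixed, 240 mm deep (x) by 320 mm wide (y); origin at the centre of its underside. Its front faces its own -x, towards the robot. A deck 100 mm above the worktop runs along the front (x -120 to -44 mm); on it stand the vent plunger (+y end) and the release tab (-y end). Behind it lies the steel lid, its front edge at x -50 mm, its top 127 mm above the worktop.
- plunger (a joint): Vent plunger, 0 when up and 0.012 m when pressed down to its stop; its spring gives about 2 N at the start and 6.3 N at the stop, and it rises again when let go. It counts as pressed to the stop when held there for a moment.
- plunger_top (a point): Centre of the top face of the vent plunger: an upright stem with a round flat metal head, 30 mm diameter and 8 mm thick, its top 38 mm above the deck when up.
- release (a joint): Slide of the release tab: 0 at home (always so at the start), 0.022 m at the outer end of its track. It slides along the steriliser's own -y (away from the middle), takes about 2 to 3 N and stays where it is left. At 0.015 m and beyond the catch is surely clear.
- release_top (a point): Centre of the top of the release tab: an upright black plastic block on the deck, 12 mm (x) by 14 mm (y), 36 mm tall.
- lid (a joint): Lid angle in rad: 0 shut, 1.2 at its stop, growing as the front edge rises. It falls shut from any angle unless held; lifting takes 3 to 5 N at the handle. A hidden catch may or may not hold it; nothing outside shows which. If caught, the lid lifts through 5 mm of play at the handle (0.034 rad), then stops hard. Let it down before sliding the release; the catch then stays clear.
- lid_handle (a point): Middle of the lid's handle: a round bar, 10 mm diameter, along the steriliser's y, 80 mm clear between its two end posts, near the lid's front edge; its centre is 42 mm above the lid's top and 169 mm above the worktop when shut. It can be pinched from above and may turn between the fingers as the lid rises.
- lid_hinge (a point): Middle of the lid's hinge axis, which runs along the steriliser's y at the rear of the lid, 135 mm above the worktop. The handle's centre lies 147 mm in front of it and 34 mm above it when the lid is shut.
- dish: Small loose steel dish, 44 mm across, 14 mm high, standing on the deck near its middle; to be left alone. Origin under its centre.
- wash_bottle: White plastic bottle, 60 mm diameter, 160 mm tall, beside the steriliser; to be left alone. Origin under its centre.
- jar: Glass jar with steel cap, 68 mm diameter, 90 mm tall, on the other side of the steriliser; to be left alone. Origin under its centre.
- pigment_a: Small dark bottle, 28 mm diameter, 70 mm tall, in front of the steriliser; to be left alone. Origin under its centre.
- pigment_b: Small red bottle, 28 mm diameter, 70 mm tall, in front of the steriliser; to be left alone. Origin under its centre.

How it is judged:
By the outcome, as a careful person would: the job done as asked, in the order asked, and still so for the second after the job is handed in, while the arm keeps its last pose, push and grip.
It also fails if it takes over 64 s, if anything falls off the work surface, if the arm or the gripper's body presses on something with over 40 N, if the wrist force passes 120 N, or if a joint passes its speed limit or range.

## Working session

There is one attempt and no reset: what is moved stays moved. The work goes in short steps, Python scripts to look and compute and a shell command to move; the robot and the scene stay as the last step left them, time stands still between calls to the robot, and variables do not carry over. Pictures are saved under pics/ and viewed, about 8 in all and at most 12, crops included, and the job is handed in when it is done.

```bash
mkdir -p pics
python3 - <<'E'
from plant import *
import cv2,numpy as np
s=sense();print({k:np.round(v,3).tolist() for k,v in s.items()},tcp_to_tips)
for n in("scene","top"):
    c=capture(n);np.savez(f"pics/{n}.npz",**c);cv2.imwrite(f"pics/{n}1.png",c["image"][:,:,::-1]);print(n,c["intrinsics"].tolist(),c["R"].round(3).tolist(),c["t"])
E
```

```text
{'clock': 0.0, 'joint_positions': [-74.439, 29.91, -2.081, 91.674, 1.216, 58.504, -6.465], 'qd': [-0.03, -0.102, 0.07, -0.147, -0.07, 0.079, 0.117], 'tau': [-0.0, -92.711, 1.98, -36.992, 0.018, 0.008, 0.0], 'eef_pos': [209.433, 588.542, 255.714], 'tool_rot': [[-0.942, 0.335, -0.0], [0.335, 0.942, -0.001], [-0.0, -0.001, -1.0]], 'contact_force': [-0.208, -0.493, -0.191], 'wrist_torque': [0.02, -0.018, 0.025], 'finger_gap': 85.333} 25.0
scene [[449.25091568792806, 0.0, 255.5897298454994], [0.0, 449.25091568792806, 194.97723487310463], [0.0, 0.0, 1.0]] [[-0.034, 0.999, 0.02], [0.773, 0.038, -0.633], [-0.633, -0.006, -0.774]] [ -47.21758765 -379.93902103 1653.9394924 ]
top [[377.71916715864927, 0.0, 260.1163027327075], [0.0, 377.71916715864927, 190.39950208294266], [0.0, 0.0, 1.0]] [[0.022, -1.0, -0.003], [-0.995, -0.022, -0.092], [0.092, 0.005, -0.996]] [ 49.56128218 572.22683488 900.28853598]
```

View pics/top1.png

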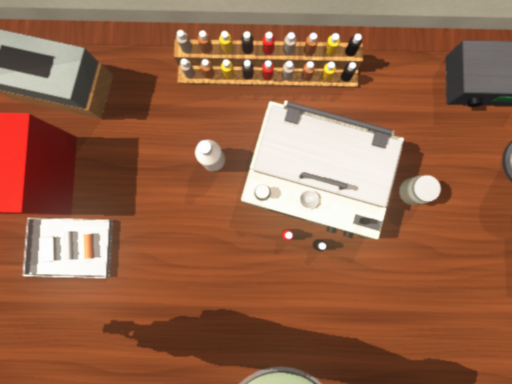

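View pics/scene1.png

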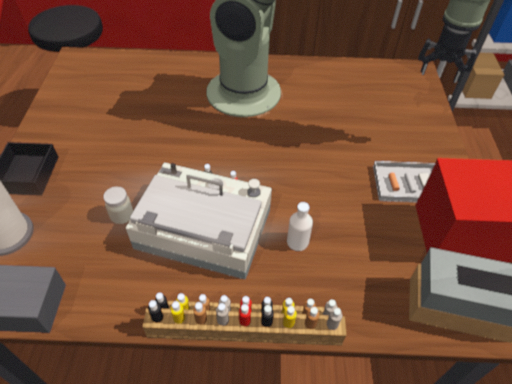

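The top view shows the steriliser around px (322,170), yawed about -14°. The plunger is at (262,192), the dish at (311,200), the tab near (367,220) and the handle at (323,181). The red bottle is at (288,235) and the dark one at (321,245). The scene view agrees with this.

```bash
cat > h.py <<'E'
import numpy as np,cv2
def cloud(c):
    K=c["intrinsics"];z=c["z_map"];v,u=np.indices(z.shape)
    P=np.stack([(u-K[0,2])/K[0,0]*z,(v-K[1,2])/K[1,1]*z,z],-1)
    W=(P-c["t"])@c["R"]; W[z==0]=np.nan
    return W
E
python3 - <<'E'
import numpy as np,cv2
from h import *
c=np.load("pics/top.npz");W=cloud(c)
img=c["image"]
cv2.imwrite("pics/top_crop.png",cv2.resize(img[90:260,180:450],None,fx=2.9,fy=2.9,interpolation=cv2.INTER_CUBIC)[:,:,::-1])
for n,(u,v) in dict(plunger=(262,192),dish=(311,200),deckL=(285,198),lid=(320,150),handle=(323,181),tab=(375,222),tab2=(367,220)).items(): print(n,W[v,u].round(1))
roi=np.zeros(img.shape[:2],bool);roi[95:250,235:410]=1
z=W[...,2]
def comps(n,lo,hi,mn=6):
    m=(roi&(z>lo)&(z<hi)).astype(np.uint8)
    k,l,st,_=cv2.connectedComponentsWithStats(m)
    for i in range(1,k):
        if st[i,4]>=mn:
            p=W[l==i]; r=cv2.minAreaRect(p[:,:2].astype(np.float32))
            print(n,st[i].tolist(),p.mean(0).round(1),"rect",np.round(r[0],1),np.round(r[1],1),round(r[2],1))
comps("deck",92,108,100);comps("lid",120,131,100);comps("all",85,200,100);comps("140",132,146);comps("handle",155,185);comps("bottles",50,85)
E
```

```text
plunger [557.4  57.4 136.6]
dish [544.9 -53.1 101.2]
deckL [548.1   5.4 101. ]
lid [654.  -68.5 127.6]
handle [580.  -68.5 171. ]
tab [ 498.8 -197.6   98.2]
tab2 [ 502.1 -169.3  135.1]
deck [242, 102, 144, 137, 4240] [543.3 -55.6  99.9] rect [617.1 -80. ] [319.6 240.3] 75.3
deck [305, 112, 64, 19, 143] [ 727.7 -110.3  100.1] rect [ 727.9 -109.6] [149.5   5.9] 75.2
deck [303, 193, 13, 13, 102] [546.1 -47.2 104.9] rect [545.8 -47.6] [27.1 25.4] 76.4
lid [254, 105, 149, 102, 8878] [641.4 -86.3 126.8] rect [645.1 -87.4] [304.1 159. ] 75.5
all [242, 101, 162, 138, 15222] [615.3 -77.9 120. ] rect [616.9 -80.4] [320.7 240.3] 75.2
140 [284, 101, 111, 47, 999] [ 716.8 -106.   137.7] rect [ 710.4 -104.4] [249.4  43.8] 75.2
140 [256, 185, 14, 13, 146] [559.7  56.9 137.6] rect [559.7  56.4] [26.4 28.2] 0.5
140 [340, 187, 4, 3, 6] [ 568.4 -112.3  140. ] rect [ 568.5 -112.4] [7.3 2. ] 51.5
140 [363, 218, 8, 6, 34] [ 501.  -167.9  135.9] rect [ 500.9 -168.1] [13.5 11.5] 76.8
handle [301, 172, 47, 17, 232] [582.7 -70.2 172.5] rect [583.2 -70.2] [98.2  9.9] 75.4
bottles [406, 181, 4, 17, 41] [ 579.  -288.8   57.2] rect [ 579.5 -289. ] [37.8  7.4] 0.4
bottles [255, 205, 6, 2, 6] [531.7  67.3  66.8] rect [531.7  67.3] [12.3  0.2] 76.1
bottles [269, 209, 17, 6, 25] [518.6  21.3  73.7] rect [518.9  21.5] [39.2  1.6] 75.4
bottles [287, 214, 20, 6, 26] [507.3 -22.3  74.8] rect [507.3 -22.6] [44.8  1.7] 75.0
bottles [325, 225, 13, 9, 57] [ 480.9 -104.7   72.8] rect [ 480.8 -103.5] [26. 12.] 75.4
bottles [343, 230, 13, 8, 57] [ 470.7 -143.5   72.9] rect [ 470.3 -144.3] [25.2 12.1] 76.1
bottles [285, 232, 8, 7, 39] [464.8  -6.2  67.2] rect [465.1  -6.6] [13.9 14.5] 68.0
bottles [357, 234, 6, 2, 6] [ 469.6 -170.3   68.8] rect [ 469.5 -170.8] [11.3  0.2] 75.6
bottles [318, 242, 8, 8, 40] [441.8 -83.1  67.1] rect [442.  -83.6] [13.4 13.5] 29.0
```

View pics/top_crop.png

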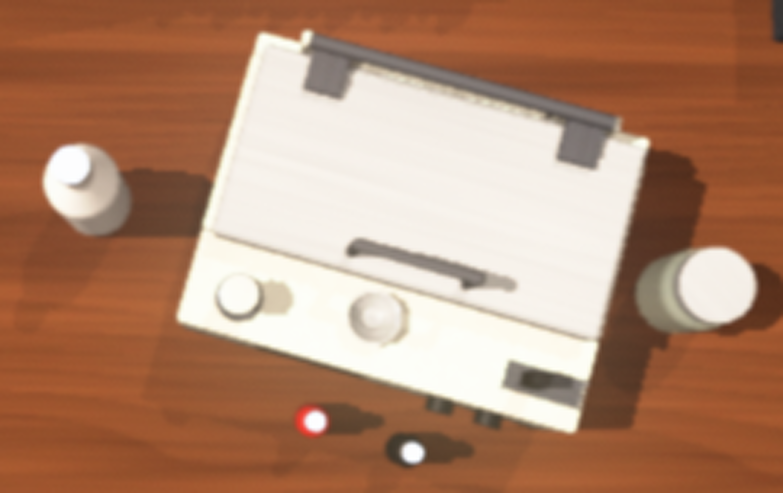

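The geometry is settled: yaw is -14.7°, with plunger (560,57,138), tab (501,-168,136) and handle (583,-70,169). I start moving towards the plunger, turning the jaws to open along the steriliser's x and shutting them.

```bash
cat >> h.py <<'E'
Y=np.radians(-14.7);EX=np.array([np.cos(Y),np.sin(Y),0]);EY=np.array([-np.sin(Y),np.cos(Y),0])
def go(*target):
    "print the shift (in 0.1 m, tool axes) and twist (in 90 deg) left to a world TCP target"
    from plant import sense
    s=sense();R=np.array(s["tool_rot"]);p=np.array(s["eef_pos"])
    a=np.degrees(np.arctan2(R[1,1],R[0,1]))
    print("t",round(s["clock"],2),"p",p.round(1),"F",np.round(s["contact_force"],1),"gap",round(s["finger_gap"],1),"tilt",R[:,2].round(3),"q",np.round(s["joint_positions"],0))
    print("travel",(R.T@(np.array(target)-p)/100).round(3),"twist",round((a+14.7)/90,3))
E
python3 -m handwheel '[{"claw":0.5,"travel":[-0.12,-0.09,0],"twist":0.07},{"claw":0,"travel":[-0.25,-0.19,0],"twist":0.14},{"claw":0,"travel":[-0.38,-0.28,0],"twist":0.21},{"claw":0,"travel":[-0.5,-0.38,0],"twist":0.28},{"claw":0,"travel":[-0.62,-0.47,0],"twist":0.35},{"claw":0,"travel":[-0.75,-0.56,0],"twist":0.42},{"claw":0,"travel":[-0.88,-0.66,0],"twist":0.49},{"claw":0,"travel":[-1,-0.75,0],"twist":0.56}]' 40; python3 -c "
from h import *
go(559.7,56.9,220)"
```

```text
clock: 0.77
eef_pos: [279.0, 483.7, 256.1]
tool_rot: [[-0.337, 0.942, -0.0], [0.942, 0.337, -0.0], [-0.0, -0.0, -1.0]]
contact_force: [0.0, -0.2, -0.1]
finger_gap: -0.0
t 0.77 p [279.  483.7 256.1] F [ 0.  -0.2 -0.1] gap -0.0 tilt [-0. -0. -1.] q [-74.  24.  11. 102.  -6.  54. -41.]
travel [-4.964  1.205  0.363] twist 0.382
```

```bash
python3 -m handwheel '[{"claw":0,"travel":[-0.12,0.03,0],"twist":0.05},{"claw":0,"travel":[-0.25,0.06,0],"twist":0.1},{"claw":0,"travel":[-0.38,0.09,0],"twist":0.15},{"claw":0,"travel":[-0.5,0.12,0],"twist":0.2},{"claw":0,"travel":[-0.62,0.15,0],"twist":0.25},{"claw":0,"travel":[-0.75,0.18,0],"twist":0.3},{"claw":0,"travel":[-0.88,0.21,0],"twist":0.35},{"claw":0,"travel":[-1,0.24,0],"twist":0.38}]'; python3 -c "
from h import *
go(559.7,56.9,220)"
```

```text
clock: 1.43
eef_pos: [335.6, 398.1, 256.2]
tool_rot: [[0.249, 0.968, -0.0], [0.968, -0.249, -0.0], [-0.0, -0.0, -1.0]]
contact_force: [-0.2, 0.4, -1.0]
finger_gap: -0.2
t 1.43 p [335.6 398.1 256.2] F [-0.2  0.4 -1. ] gap -0.2 tilt [-0. -0. -1.] q [-72.  21.  21. 108.  -9.  52. -62.]
travel [-2.746  3.021  0.362] twist 0.003
```

```bash
for i in 1 2 3; do python3 -m handwheel '[{"claw":0,"travel":[-0.11,0.12,0],"twist":0},{"claw":0,"travel":[-0.23,0.25,0],"twist":0},{"claw":0,"travel":[-0.34,0.38,0],"twist":0},{"claw":0,"travel":[-0.46,0.5,0],"twist":0},{"claw":0,"travel":[-0.57,0.62,0],"twist":0},{"claw":0,"travel":[-0.69,0.75,0],"twist":0},{"claw":0,"travel":[-0.8,0.88,0],"twist":0},{"claw":0,"travel":[-0.915,1,0],"twist":0}]' >/dev/null; done; python3 -c "
from h import *
go(559.7,56.9,138+25)"
```

```text
t 3.43 p [559.3  58.4 256.1] F [ 0.1 -0.5 -0.2] gap 0.1 tilt [-0. -0. -1.] q [-30.  26.  25. 102. -13.  55. -14.]
travel [-0.013  0.007  0.931] twist 0.006
```

```bash
python3 -m handwheel '[{"claw":0,"travel":[0,0,0.12],"twist":0},{"claw":0,"travel":[-0.01,0,0.25],"twist":0},{"claw":0,"travel":[-0.01,0,0.38],"twist":0},{"claw":0,"travel":[-0.01,0,0.5],"twist":0},{"claw":0,"travel":[-0.01,0,0.6],"twist":0},{"claw":0,"travel":[-0.01,0,0.7],"twist":0},{"claw":0,"travel":[-0.01,0,0.78],"twist":0},{"claw":0,"travel":[-0.01,0,0.8],"twist":0}]'
python3 - <<'E'
from h import *
import plant
go(559.7,56.9,138+25);print(plant.tcp_to_tips)
c=plant.capture("wrist");cv2.imwrite("pics/w1.png",c["image"][:,:,::-1])
E
```

```text
clock: 4.1
eef_pos: [558.2, 58.2, 175.0]
tool_rot: [[0.245, 0.97, -0.001], [0.97, -0.245, -0.0], [-0.001, -0.001, -1.0]]
contact_force: [-0.2, -0.5, -0.8]
finger_gap: 0.0
t 4.1 p [558.2  58.2 175. ] F [-0.2 -0.5 -0.8] gap 0.0 tilt [-0.001 -0.    -1.   ] q [-28.  32.  23. 107. -17.  45. -11.]
travel [-0.009  0.017  0.12 ] twist 0.006
25.0
```

View pics/w1.png

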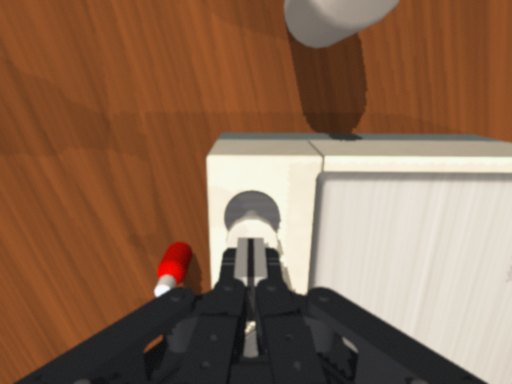

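The wrist view shows the closed tips over the plunger head at about px (252,230). I press down slowly.

```bash
python3 -m handwheel '[{"claw":0,"travel":[0,0.01,0.04],"twist":0},{"claw":0,"travel":[0,0.01,0.08],"twist":0},{"claw":0,"travel":[0,0.01,0.11],"twist":0},{"claw":0,"travel":[0,0.01,0.14],"twist":0},{"claw":0,"travel":[0,0.01,0.16],"twist":0},{"claw":0,"travel":[0,0.01,0.18],"twist":0},{"claw":0,"travel":[0,0.01,0.2],"twist":0},{"claw":0,"travel":[0,0.01,0.2],"twist":0}]'; python3 -c "
from h import *
go(559.7,56.9,151)"
```

```text
clock: 4.82
eef_pos: [559.8, 58.0, 156.2]
tool_rot: [[0.245, 0.97, 0.0], [0.97, -0.245, -0.0], [0.0, 0.0, -1.0]]
contact_force: [-0.4, 1.1, 3.9]
finger_gap: 0.0
t 4.82 p [559.8  58.  156.2] F [-0.4  1.1  3.9] gap 0.0 tilt [ 0. -0. -1.] q [-27.  34.  22. 107. -18.  43. -10.]
travel [-0.011  0.002  0.052] twist 0.006
```

```bash
for i in 1; do python3 -m handwheel '[{"claw":0,"travel":[0,0,0.02],"twist":0},{"claw":0,"travel":[0,0,0.04],"twist":0},{"claw":0,"travel":[0,0,0.05],"twist":0},{"claw":0,"travel":[0,0,0.06],"twist":0},{"claw":0,"travel":[0,0,0.07],"twist":0},{"claw":0,"travel":[0,0,0.07],"twist":0},{"claw":0,"travel":[0,0,0.07],"twist":0},{"claw":0,"travel":[0,0,0.07],"twist":0}]';done
```

```text
clock: 5.48
eef_pos: [560.1, 58.0, 150.7]
tool_rot: [[0.245, 0.969, 0.001], [0.969, -0.245, 0.001], [0.001, 0.001, -1.0]]
contact_force: [-8.9, -0.8, 32.7]
finger_gap: -0.3
```

33 N at z 150.7, where the stop was expected, so it is at the stop. I hold it there briefly, then rise.

```bash
python3 -m handwheel '[{"claw":0,"travel":[0,0,0],"twist":0},{"claw":0,"travel":[0,0,0],"twist":0},{"claw":0,"travel":[0,0,0],"twist":0},{"claw":0,"travel":[0,0,0],"twist":0},{"claw":0,"travel":[0,0,0],"twist":0},{"claw":0,"travel":[0,0,0],"twist":0},{"claw":0,"travel":[0,0,0],"twist":0},{"claw":0,"travel":[0,0,0],"twist":0}]'
python3 -m handwheel '[{"claw":0,"travel":[0,0,-0.04],"twist":0},{"claw":0,"travel":[0,0,-0.1],"twist":0},{"claw":0,"travel":[0,0,-0.2],"twist":0},{"claw":0,"travel":[0,0,-0.35],"twist":0},{"claw":0,"travel":[0,0,-0.5],"twist":0},{"claw":0,"travel":[0,0,-0.65],"twist":0},{"claw":0.3,"travel":[0,0,-0.8],"twist":0},{"claw":0.5,"travel":[0,0,-0.9],"twist":0}]'; python3 -c "
from h import *
go(583.2,-70.2,240)"
```

```text
clock: 6.15
eef_pos: [560.1, 58.1, 150.7]
tool_rot: [[0.245, 0.969, 0.001], [0.969, -0.245, 0.001], [0.001, 0.001, -1.0]]
contact_force: [-8.4, -0.3, 32.6]
finger_gap: -0.3
clock: 6.82
eef_pos: [559.8, 58.0, 240.9]
tool_rot: [[0.245, 0.969, 0.001], [0.969, -0.245, 0.0], [0.0, 0.001, -1.0]]
contact_force: [-0.6, 0.2, 0.6]
finger_gap: 23.1
t 6.82 p [559.8  58.  240.9] F [-0.6  0.2  0.6] gap 23.1 tilt [ 0.001  0.    -1.   ] q [-30.  27.  25. 103. -14.  53. -13.]
travel [-1.185  0.541  0.009] twist 0.006
```

```bash
python3 -m handwheel '[{"claw":0.5,"travel":[-0.12,0.06,0],"twist":0},{"claw":0.5,"travel":[-0.25,0.12,0],"twist":0},{"claw":0.5,"travel":[-0.38,0.18,0],"twist":0},{"claw":0.5,"travel":[-0.5,0.24,0],"twist":0},{"claw":0.5,"travel":[-0.62,0.3,0],"twist":0},{"claw":0.5,"travel":[-0.75,0.38,0],"twist":0.005},{"claw":0.5,"travel":[-0.88,0.46,0],"twist":0.005},{"claw":0.5,"travel":[-1,0.53,0],"twist":0.005}]' >/dev/null
python3 -m handwheel '[{"claw":0.5,"travel":[-0.1,0.01,0],"twist":0},{"claw":0.5,"travel":[-0.19,0.01,0],"twist":0},{"claw":0.5,"travel":[-0.19,0.01,0.1],"twist":0},{"claw":0.5,"travel":[-0.19,0.01,0.2],"twist":0},{"claw":0.5,"travel":[-0.19,0.01,0.25],"twist":0},{"claw":0.5,"travel":[-0.19,0.01,0.3],"twist":0},{"claw":0.5,"travel":[-0.19,0.01,0.3],"twist":0},{"claw":0.5,"travel":[-0.19,0.01,0.3],"twist":0}]'
python3 - <<'E'
from h import *
import plant
go(583.2,-70.2,175)
c=plant.capture("wrist");cv2.imwrite("pics/w2.png",c["image"][:,:,::-1])
E
```

```text
clock: 8.15
eef_pos: [582.7, -70.1, 209.0]
tool_rot: [[0.252, 0.968, -0.001], [0.968, -0.252, 0.0], [-0.0, -0.001, -1.0]]
contact_force: [-0.1, 0.4, 0.1]
finger_gap: 43.1
t 8.15 p [582.7 -70.1 209. ] F [-0.1  0.4  0.1] gap 43.1 tilt [-0.001  0.    -1.   ] q [-16.  32.  24. 101. -16.  51.   1.]
travel [0.    0.006 0.34 ] twist 0.001
```

View pics/w2.png

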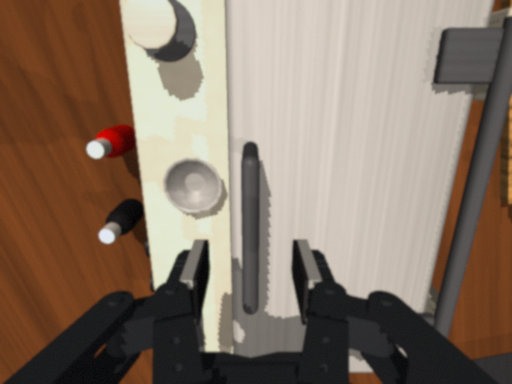

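The jaws (px 200 and 305) straddle the bar (px 250). I descend and grip.

```bash
python3 -m handwheel '[{"claw":0.5,"travel":[0,0,0.08],"twist":0},{"claw":0.5,"travel":[0,0,0.16],"twist":0},{"claw":0.5,"travel":[0,0,0.24],"twist":0},{"claw":0.5,"travel":[0,0,0.3],"twist":0},{"claw":0.5,"travel":[0,0,0.34],"twist":0},{"claw":0.5,"travel":[0,0,0.34],"twist":0},{"claw":0.3,"travel":[0,0,0.34],"twist":0},{"claw":0.2,"travel":[0,0,0.34],"twist":0}]' 40
python3 -m handwheel '[{"claw":0.1,"travel":[0,0,0],"twist":0},{"claw":0,"travel":[0,0,0],"twist":0},{"claw":0,"travel":[0,0,0],"twist":0},{"claw":0,"travel":[0,0,0],"twist":0},{"claw":0,"travel":[0,0,0],"twist":0},{"claw":0,"travel":[0,0,0],"twist":0},{"claw":0,"travel":[0,0,0],"twist":0},{"claw":0,"travel":[0,0,0],"twist":0}]' 40
```

```text
clock: 8.87
eef_pos: [582.8, -70.7, 175.5]
tool_rot: [[0.253, 0.968, 0.0], [0.968, -0.253, -0.0], [-0.0, 0.0, -1.0]]
contact_force: [-0.5, -1.1, 0.7]
finger_gap: 19.6
clock: 9.53
eef_pos: [582.5, -70.5, 175.6]
tool_rot: [[0.253, 0.968, -0.0], [0.968, -0.253, 0.0], [0.0, -0.0, -1.0]]
contact_force: [-5.2, 0.7, 7.2]
finger_gap: 8.5
```

```bash
python3 -m handwheel '[{"claw":0,"travel":[0,0,-0.02],"twist":0},{"claw":0,"travel":[0,0,-0.03],"twist":0},{"claw":0,"travel":[0,0,-0.04],"twist":0},{"claw":0,"travel":[0,0,-0.05],"twist":0},{"claw":0,"travel":[0,0,-0.06],"twist":0},{"claw":0,"travel":[0,0,-0.07],"twist":0},{"claw":0,"travel":[0,0.01,-0.08],"twist":0},{"claw":0,"travel":[0,0.01,-0.08],"twist":0}]' 60
python3 -c "
from h import *
go(582.5,-70.5,175.6)"
```

```text
clock: 10.2
eef_pos: [583.7, -70.8, 181.8]
tool_rot: [[0.252, 0.968, -0.001], [0.968, -0.252, -0.001], [-0.001, -0.001, -1.0]]
contact_force: [12.3, -3.0, -32.1]
finger_gap: 7.6
t 10.2 p [583.7 -70.8 181.8] F [ 12.3  -3.  -32.1] gap 7.6 tilt [-0.001 -0.001 -1.   ] q [-15.  34.  23. 102. -17.  48.   2.]
travel [-0.    -0.012  0.062] twist 0.001
```

Caught: 32 N pulling back after about 5–6 mm of lift. I lower the lid, let go and rise.

```bash
python3 -m handwheel '[{"claw":0,"travel":[0,0,0.02],"twist":0},{"claw":0,"travel":[0,0,0.04],"twist":0},{"claw":0,"travel":[0,-0.01,0.06],"twist":0},{"claw":0,"travel":[0,-0.01,0.08],"twist":0},{"claw":0,"travel":[0,-0.01,0.08],"twist":0},{"claw":0.2,"travel":[0,-0.01,0.08],"twist":0},{"claw":0.4,"travel":[0,-0.01,0.08],"twist":0},{"claw":0.5,"travel":[0,-0.01,0.08],"twist":0}]'
python3 -m handwheel '[{"claw":0.5,"travel":[0,0,0],"twist":0},{"claw":0.5,"travel":[0,0,-0.06],"twist":0},{"claw":0.5,"travel":[0,0,-0.15],"twist":0},{"claw":0.5,"travel":[0,0,-0.25],"twist":0},{"claw":0.5,"travel":[0,0,-0.35],"twist":0},{"claw":0.5,"travel":[0,0,-0.45],"twist":0},{"claw":0.3,"travel":[0,0,-0.5],"twist":0},{"claw":0,"travel":[0,0,-0.5],"twist":0}]'
python3 -c "
from h import *
go(508.6,-139,135)"
```

```text
clock: 10.87
eef_pos: [583.0, -70.6, 175.6]
tool_rot: [[0.253, 0.968, 0.001], [0.968, -0.253, -0.0], [0.0, 0.001, -1.0]]
contact_force: [-0.1, -0.1, -0.3]
finger_gap: 40.9
clock: 11.53
eef_pos: [583.3, -70.6, 226.9]
tool_rot: [[0.253, 0.968, 0.002], [0.968, -0.253, 0.0], [0.001, 0.002, -1.0]]
contact_force: [0.2, -0.0, 0.1]
finger_gap: 19.7
t 11.53 p [583.3 -70.6 226.9] F [ 0.2 -0.   0.1] gap 19.7 tilt [ 0.002  0.    -1.   ] q [-16.  30.  25. 100. -16.  53.   1.]
travel [-0.851 -0.551  0.917] twist 0.001
```

```bash
python3 -m handwheel '[{"claw":0,"travel":[-0.1,-0.07,0],"twist":0},{"claw":0,"travel":[-0.22,-0.14,0],"twist":0},{"claw":0,"travel":[-0.34,-0.22,0],"twist":0},{"claw":0,"travel":[-0.46,-0.3,0],"twist":0},{"claw":0,"travel":[-0.58,-0.38,0],"twist":0},{"claw":0,"travel":[-0.7,-0.46,0],"twist":0},{"claw":0,"travel":[-0.8,-0.52,0],"twist":0},{"claw":0,"travel":[-0.85,-0.55,0],"twist":0}]' >/dev/null
python3 -m handwheel '[{"claw":0,"travel":[0,0,0.1],"twist":0},{"claw":0,"travel":[0,0,0.22],"twist":0},{"claw":0,"travel":[0,0,0.34],"twist":0},{"claw":0,"travel":[0,0,0.44],"twist":0},{"claw":0,"travel":[0,0,0.5],"twist":0},{"claw":0,"travel":[0,0,0.55],"twist":0},{"claw":0,"travel":[0,0,0.55],"twist":0},{"claw":0,"travel":[0,0,0.55],"twist":0}]'
python3 - <<'E'
from h import *
import plant
go(508.6,-139,135)
c=plant.capture("wrist");cv2.imwrite("pics/w3.png",c["image"][:,:,::-1])
E
```

```text
clock: 12.87
eef_pos: [508.1, -138.9, 170.3]
tool_rot: [[0.253, 0.968, -0.0], [0.968, -0.253, -0.0], [-0.0, -0.0, -1.0]]
contact_force: [-0.0, 0.3, 0.9]
finger_gap: 0.2
t 12.87 p [ 508.1 -138.9  170.3] F [-0.   0.3  0.9] gap 0.2 tilt [-0. -0. -1.] q [ -8.  30.  23. 112. -17.  42.  11.]
travel [0.    0.005 0.353] twist 0.001
```

View pics/w3.png

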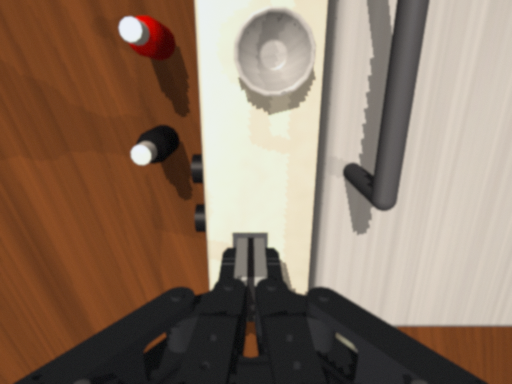

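The tips are over the track's inner end at px (250,240), the dish is well clear at (275,50), and the tab is hidden behind the fingers. I descend and push outward.

```bash
python3 -m handwheel '[{"claw":0,"travel":[0,0,0.08],"twist":0},{"claw":0,"travel":[0,0,0.16],"twist":0},{"claw":0,"travel":[0,0,0.24],"twist":0},{"claw":0,"travel":[0,0,0.3],"twist":0},{"claw":0,"travel":[0,0,0.35],"twist":0},{"claw":0,"travel":[-0.03,0,0.35],"twist":0},{"claw":0,"travel":[-0.06,0,0.35],"twist":0},{"claw":0,"travel":[-0.1,0,0.35],"twist":0}]'
python3 -m handwheel '[{"claw":0,"travel":[-0.03,0,0],"twist":0},{"claw":0,"travel":[-0.06,0,0],"twist":0},{"claw":0,"travel":[-0.09,0,0],"twist":0},{"claw":0,"travel":[-0.12,0,0],"twist":0},{"claw":0,"travel":[-0.15,0,0],"twist":0},{"claw":0,"travel":[-0.17,0,0],"twist":0},{"claw":0,"travel":[-0.19,0,0],"twist":0},{"claw":0,"travel":[-0.2,0,0],"twist":0}]'
```

```text
clock: 13.58
eef_pos: [505.5, -149.0, 135.4]
tool_rot: [[0.253, 0.968, 0.0], [0.968, -0.253, -0.0], [-0.0, 0.0, -1.0]]
contact_force: [1.3, -0.1, -0.5]
finger_gap: 0.2
clock: 14.25
eef_pos: [500.5, -168.2, 135.4]
tool_rot: [[0.253, 0.968, 0.0], [0.968, -0.253, -0.0], [-0.0, 0.0, -1.0]]
contact_force: [0.1, 1.8, 2.8]
finger_gap: 0.3
```

Contact now, at about 2 N of friction. I continue to the track's end.

```bash
python3 -m handwheel '[{"claw":0,"travel":[-0.02,0,0],"twist":0},{"claw":0,"travel":[-0.03,0,0],"twist":0},{"claw":0,"travel":[-0.04,0,0],"twist":0},{"claw":0,"travel":[-0.05,0,0],"twist":0},{"claw":0,"travel":[-0.06,0,0],"twist":0},{"claw":0,"travel":[-0.06,0,0],"twist":0},{"claw":0,"travel":[-0.06,0,0],"twist":0},{"claw":0,"travel":[-0.06,0,0],"twist":0}]'
```

```text
clock: 14.92
eef_pos: [499.2, -172.8, 135.3]
tool_rot: [[0.252, 0.968, 0.0], [0.968, -0.252, 0.001], [0.001, -0.0, -1.0]]
contact_force: [2.9, 6.9, 3.3]
finger_gap: 0.1
```

```bash
python3 -m handwheel '[{"claw":0,"travel":[-0.01,0,0],"twist":0},{"claw":0,"travel":[-0.02,0,0],"twist":0},{"claw":0,"travel":[-0.03,0,0],"twist":0},{"claw":0,"travel":[-0.03,0,0],"twist":0},{"claw":0,"travel":[-0.03,0,0],"twist":0},{"claw":0,"travel":[-0.03,0,0],"twist":0},{"claw":0,"travel":[-0.03,0,0],"twist":0},{"claw":0,"travel":[-0.03,0,0],"twist":0}]'
```

```text
clock: 15.58
eef_pos: [499.1, -173.1, 135.3]
tool_rot: [[0.25, 0.968, 0.0], [0.968, -0.25, 0.004], [0.004, -0.001, -1.0]]
contact_force: [5.3, 23.5, 9.0]
finger_gap: -0.3
```

It hit a hard stop (24 N with no further motion). I back off, rise and check the tab's position.

```bash
python3 -m handwheel '[{"claw":0,"travel":[0.05,0,0],"twist":0},{"claw":0,"travel":[0.15,0,0],"twist":0},{"claw":0,"travel":[0.2,0,-0.1],"twist":0},{"claw":0,"travel":[0.2,0,-0.25],"twist":0},{"claw":0,"travel":[0.2,0,-0.4],"twist":0},{"claw":0,"travel":[0.2,0,-0.6],"twist":0},{"claw":0.3,"travel":[0.2,0,-0.75],"twist":0},{"claw":0.5,"travel":[0.2,0,-0.92],"twist":0}]' >/dev/null
python3 -m handwheel '[{"claw":0.5,"travel":[0.12,0.07,0],"twist":0},{"claw":0.5,"travel":[0.25,0.14,0],"twist":0},{"claw":0.5,"travel":[0.38,0.21,0],"twist":0},{"claw":0.5,"travel":[0.5,0.28,0],"twist":0},{"claw":0.5,"travel":[0.62,0.36,0],"twist":0},{"claw":0.5,"travel":[0.75,0.43,0],"twist":0},{"claw":0.5,"travel":[0.88,0.5,0],"twist":0},{"claw":0.5,"travel":[0.98,0.55,0],"twist":0}]'
python3 - <<'E'
from h import *
import plant
go(583.2,-70.5,175.5)
c=plant.capture("top");W=cloud(c);z=W[...,2]
m=np.zeros(z.shape,bool);m[205:245,345:390]=1;m&=(z>130)&(z<142)
p=W[m];q=p.mean(0);print("tab",len(p),q.round(1),"slide",-(q-np.array([501,-167.9,136]))@EY)
cv2.imwrite("pics/top2.png",c["image"][:,:,::-1])
E
```

```text
clock: 16.92
eef_pos: [582.4, -74.7, 226.9]
tool_rot: [[0.252, 0.968, -0.0], [0.968, -0.252, 0.0], [-0.0, -0.0, -1.0]]
contact_force: [0.1, 0.6, 0.3]
finger_gap: 42.7
t 16.92 p [582.4 -74.7 226.9] F [0.1 0.6 0.3] gap 42.7 tilt [-0.  0. -1.] q [-16.  30.  25. 100. -16.  53.   1.]
travel [ 0.043 -0.002  0.514] twist 0.001
tab 0 [nan nan nan] slide nan<stdin>:6: RuntimeWarning: Mean of empty slice.
  ret = um.true_divide(
```

Run:
```python
from h import *
import plant
def tab(c):
    W=cloud(c);d=W-np.array([501,-167.9,136]);a=d@EX;b=d@EY;z=W[...,2]
    m=(abs(a)<14)&(b>-40)&(b<25)&(z>115)&(z<142)
    return m.sum(),np.round([a[m].mean(),b[m].min(),b[m].max(),np.median(b[m])],1) if m.any() else None
print(tab(np.load("pics/scene.npz")));c=plant.capture("scene");print(tab(c))
cv2.imwrite("pics/s2.png",cv2.resize(c["image"][120:300,90:330],None,fx=3,fy=3)[:,:,::-1])
```

```text
(np.int64(46), array([ 1.8, -6.8,  7.6,  2.4]))
(np.int64(48), array([  1.6, -28.5, -14. , -18.3]))
```

View pics/s2.png

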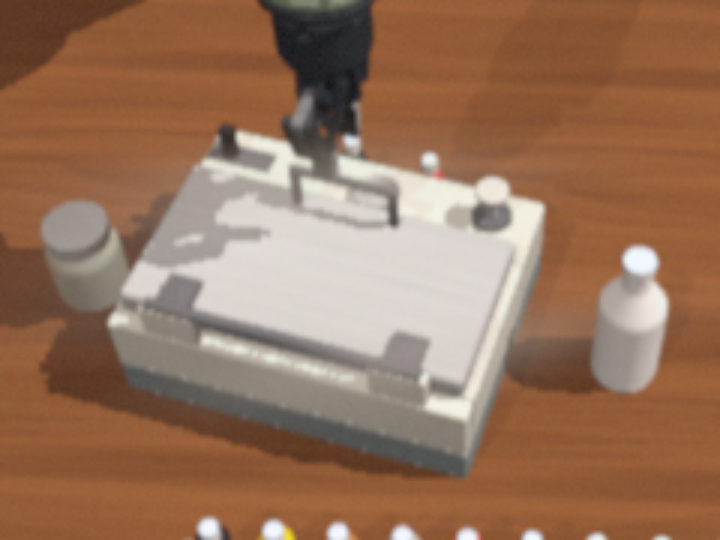

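The tab has slid about 21.7 mm (crop px (228,140)), the full 22 mm within measuring error. Now I grip the handle again.

```bash
python3 -m handwheel '[{"claw":0.5,"travel":[0.04,0,0.1],"twist":0},{"claw":0.5,"travel":[0.04,0,0.2],"twist":0},{"claw":0.5,"travel":[0.04,0,0.3],"twist":0},{"claw":0.5,"travel":[0.04,0,0.4],"twist":0},{"claw":0.5,"travel":[0.04,0,0.47],"twist":0},{"claw":0.5,"travel":[0.04,0,0.51],"twist":0},{"claw":0.4,"travel":[0.04,0,0.51],"twist":0},{"claw":0.2,"travel":[0.04,0,0.51],"twist":0}]' 60
python3 -m handwheel '[{"claw":0.1,"travel":[0,0,0],"twist":0},{"claw":0,"travel":[0,0,0],"twist":0},{"claw":0,"travel":[0,0,0],"twist":0},{"claw":0,"travel":[0,0,0],"twist":0},{"claw":0,"travel":[0,0,0],"twist":0},{"claw":0,"travel":[0,0,0],"twist":0},{"claw":0,"travel":[0,0,0],"twist":0},{"claw":0,"travel":[0,0,0],"twist":0}]' 60
python3 -c "
import numpy as np
r=np.hypot(147,34);a0=np.arctan2(34,147)
for t in (2,5,10,15,20,25,30,35,40,45,50,52,55): 
  a=a0+np.radians(t);print(t,round((147-r*np.cos(a))/100,3),round((r*np.sin(a)-34)/100,3))"
```

```text
clock: 17.68
eef_pos: [582.2, -72.7, 176.3]
tool_rot: [[0.253, 0.967, -0.0], [0.967, -0.253, -0.0], [-0.0, -0.0, -1.0]]
contact_force: [0.1, -0.5, 0.1]
finger_gap: 23.7
clock: 18.35
eef_pos: [582.0, -72.5, 176.8]
tool_rot: [[0.253, 0.968, -0.0], [0.968, -0.253, 0.0], [0.0, -0.0, -1.0]]
contact_force: [-4.8, 0.7, 6.2]
finger_gap: 7.5
2 0.013 0.051
5 0.035 0.127
10 0.081 0.25
15 0.138 0.369
20 0.205 0.482
25 0.281 0.589
30 0.367 0.689
35 0.461 0.782
40 0.562 0.865
45 0.671 0.94
50 0.786 1.005
52 0.833 1.028
55 0.905 1.059
```

```bash
python3 -m handwheel '[{"claw":0,"travel":[0,0.01,-0.05],"twist":0},{"claw":0,"travel":[0,0.02,-0.09],"twist":0},{"claw":0,"travel":[0,0.035,-0.13],"twist":0},{"claw":0,"travel":[0,0.055,-0.18],"twist":0},{"claw":0,"travel":[0,0.08,-0.25],"twist":0},{"claw":0,"travel":[0,0.11,-0.31],"twist":0},{"claw":0,"travel":[0,0.138,-0.37],"twist":0},{"claw":0,"travel":[0,0.138,-0.37],"twist":0}]'; python3 -c "
from h import *
go(582,-72.5,176.8)"
```

```text
clock: 19.02
eef_pos: [595.2, -75.9, 214.4]
tool_rot: [[0.253, 0.968, -0.001], [0.968, -0.253, 0.001], [0.0, -0.002, -1.0]]
contact_force: [-9.5, 1.0, 0.7]
finger_gap: 8.1
t 19.02 p [595.2 -75.9 214.4] F [-9.5  1.   0.7] gap 8.1 tilt [-0.001  0.001 -1.   ] q [-15.  32.  24.  99. -16.  52.   1.]
travel [-0.001 -0.136  0.376] twist 0.001
```

The lid is past 5 mm of lift and rising freely to about 15°, with no hard stop. I continue along the arc.

```bash
python3 -m handwheel '[{"claw":0,"travel":[0,0.03,-0.057],"twist":0},{"claw":0,"travel":[0,0.06,-0.113],"twist":0},{"claw":0,"travel":[0,0.1,-0.167],"twist":0},{"claw":0,"travel":[0,0.138,-0.22],"twist":0},{"claw":0,"travel":[0,0.178,-0.27],"twist":0},{"claw":0,"travel":[0,0.22,-0.32],"twist":0},{"claw":0,"travel":[0,0.266,-0.368],"twist":0},{"claw":0,"travel":[0,0.313,-0.413],"twist":0}]'
python3 -m handwheel '[{"claw":0,"travel":[0,0.05,-0.042],"twist":0},{"claw":0,"travel":[0,0.1,-0.083],"twist":0},{"claw":0,"travel":[0,0.155,-0.121],"twist":0},{"claw":0,"travel":[0,0.21,-0.158],"twist":0},{"claw":0,"travel":[0,0.267,-0.192],"twist":0},{"claw":0,"travel":[0,0.325,-0.223],"twist":0},{"claw":0,"travel":[0,0.372,-0.246],"twist":0},{"claw":0,"travel":[0,0.372,-0.246],"twist":0}]'
python3 - <<'E'
from h import *
import plant
go(582,-72.5,176.8)
c=plant.capture("scene");cv2.imwrite("pics/s3.png",cv2.resize(c["image"][90:290,90:330],None,fx=3,fy=3)[:,:,::-1])
# lid plane angle from points behind the handle
W=cloud(c);d=W-np.array([617,-80,0]);a=d@EX;b=d@EY;z=W[...,2]
m=(a>20)&(a<100)&(abs(b)<140)&(z>140)&(z<270)&(abs(b)>60)
f=np.polyfit(a[m],z[m],1);print("lid pts",m.sum(),"angle",-np.degrees(np.arctan(f[0])),"rms",np.std(z[m]-np.polyval(f,a[m])))
E
```

```text
clock: 19.68
eef_pos: [624.6, -83.6, 255.4]
tool_rot: [[0.253, 0.968, -0.003], [0.968, -0.253, 0.001], [0.0, -0.003, -1.0]]
contact_force: [-16.2, 4.3, 8.1]
finger_gap: 7.6
clock: 20.35
eef_pos: [662.2, -93.4, 281.6]
tool_rot: [[0.253, 0.968, 0.001], [0.968, -0.253, 0.001], [0.001, 0.001, -1.0]]
contact_force: [-14.6, 3.6, 21.8]
finger_gap: 7.8
t 20.35 p [662.2 -93.4 281.6] F [-14.6   3.6  21.8] gap 7.8 tilt [ 0.001  0.001 -1.   ] q [-13.  35.  25.  84. -16.  65.   1.]
travel [-0.002 -0.83   1.048] twist 0.001
lid pts 3149 angle 50.45389535195749 rms 4.030671624246279
```

View pics/s3.png

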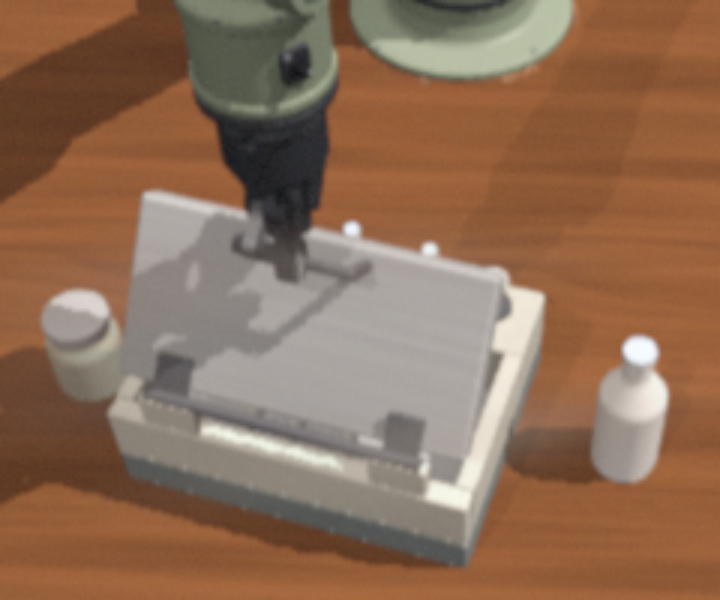

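The lid is open at about 50° and held. The bar is being pushed slightly towards the hinge, so I ease off about 2 mm radially, settle, and do the last checks.

```bash
python3 -m handwheel '[{"claw":0,"travel":[0,0,-0.01],"twist":0},{"claw":0,"travel":[0,-0.005,-0.018],"twist":0},{"claw":0,"travel":[0,-0.005,-0.018],"twist":0},{"claw":0,"travel":[0,-0.005,-0.018],"twist":0},{"claw":0,"travel":[0,-0.005,-0.018],"twist":0},{"claw":0,"travel":[0,-0.005,-0.018],"twist":0},{"claw":0,"travel":[0,-0.005,-0.018],"twist":0},{"claw":0,"travel":[0,-0.005,-0.018],"twist":0}]'
python3 - <<'E'
from h import *
import plant
def angle(c):
    W=cloud(c);d=W-np.array([617,-80,0]);a=d@EX;b=d@EY;z=W[...,2]
    m=(a>40)&(a<90)&(abs(b)<140)&(z>150)&(z<250)&(abs(b)>70)
    n=np.linalg.svd(np.c_[a,z][m] if 0 else np.c_[a[m],z[m]]-np.c_[a[m],z[m]].mean(0),full_matrices=False)[2][0]
    return np.degrees(np.arctan(-n[1]/n[0]))
c=plant.capture("scene");print("lid",angle(c))
def diff(name,c,box):
    o=np.load(f"pics/{name}.npz");out={}
    A,B=cloud(o),cloud(c)
    for k,(x,y,r,z0,z1) in box.items():
        f=lambda W:(lambda m:(m.sum(),W[m].mean(0).round(1) if m.any() else None))((np.hypot(W[...,0]-x,W[...,1]-y)<r)&(W[...,2]>z0)&(W[...,2]<z1))
        print(name,k,f(A),f(B))
box=dict(dish=(546,-47.5,32,103,118),red=(465,-6,30,40,75),dark=(442,-83,30,40,75),jar=(582,-310,60,70,95),wash=(640,170,70,100,165))
diff("scene",c,box);t=plant.capture("top");diff("top",t,box)
go(582,-72.5,176.8)
E
```

```text
clock: 21.07
eef_pos: [661.2, -93.0, 281.4]
tool_rot: [[0.253, 0.968, -0.0], [0.968, -0.253, 0.0], [0.0, -0.0, -1.0]]
contact_force: [-6.1, 1.1, 0.5]
finger_gap: 7.4
lid 50.96837273599045
scene dish (np.int64(86), array([542.1, -46.7, 110.4])) (np.int64(0), None)
scene red (np.int64(47), array([465.8,  -4.3,  60.8])) (np.int64(17), array([463.9,  -4.3,  69.9]))
scene dark (np.int64(51), array([443.4, -81.2,  59.8])) (np.int64(20), array([442.3, -81.8,  69.3]))
scene jar (np.int64(374), array([ 583.7, -316.1,   87.8])) (np.int64(380), array([ 583.9, -316.2,   87.7]))
scene wash (np.int64(413), array([657.9, 182.3, 127. ])) (np.int64(418), array([658.1, 182.4, 126.5]))
top dish (np.int64(293), array([547.5, -47.7, 109.7])) (np.int64(277), array([546.5, -47. , 109.7]))
top red (np.int64(99), array([465.2,  -6.2,  53.9])) (np.int64(100), array([465.2,  -5.8,  54.1]))
top dark (np.int64(100), array([442.7, -82.2,  53.9])) (np.int64(54), array([442.9, -77.9,  50.9]))
top jar (np.int64(581), array([ 578.3, -317.5,   88.9])) (np.int64(0), None)
top wash (np.int64(492), array([644.7, 178.7, 126.2])) (np.int64(485), array([644.7, 178.5, 126.5]))
t 21.17 p [661.2 -93.1 281.3] F [-6.2  1.1  1. ] gap 7.6 tilt [-0.  0. -1.] q [-13.  35.  25.  84. -16.  65.   1.]
travel [-1.000e-03 -8.180e-01  1.046e+00] twist 0.001
```

The lid is held at about 51° with low contact force, and everything to be left alone is where it was. I hand in.

```bash
python3 -c "
from plant import *
print(job_done())"
```

```text
the job is handed in; nothing more can be done
None
```

The steriliser is open: the lid is held at about 51°, and I handed the job in at 21.2 s on the robot's clock.

- **Vent plunger:** I pressed it down to the stop and held it for over 0.6 s. The tips read 33 N at the height where the stop was expected.
- **Tug on the lid:** I tugged before touching the release. The lid stopped hard after about 5–6 mm with 32 N pulling back, so the catch was holding it. I then let it down and released it.
- **Release tab:** I slid it outward to its hard stop. The scene camera puts the slide at about 21.7 mm of the 22 mm track.
- **Lid:** I gripped the handle again and raised the lid along its arc. The depth image gives about 51°, and the contact force had settled to about 6 N with the bar still pinched.

**Last checks:**
- The dish, both small bottles and the wash bottle were within about 1 mm of where they started.
- **Partly hidden views:** The arm or lid hid some things from one camera, so I used the other view:
  - The dish could be seen only from the top, and the jar only from the scene camera.
  - The dark bottle read about 4 mm off in the half-hidden top view. The scene camera put it within about 1 mm.
- After the first lift the bar was being pushed towards the hinge at about 26 N. I eased that off before handing in.

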